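# Hold the set-screw collar on the flat of a pump shaft

## Robot

A 6-joint arm with a two-finger parallel gripper is mounted at the origin on the work surface. World frame = base frame: x ahead of the robot, y to its left, z up, the work surface at z = 0. Lengths are in m, angles in rad, forces in N, time in s.
With the tool pointing down it reaches from about 0.25 to 0.775 m from the base axis. Payload 4 kg.
Tool frame: the origin (TCP) lies on the centre line of the jaws, within the pads' length; the fingertips stand 8 mm ahead of it and the grasp point (between the pads) lies 11 mm behind it; z points along the fingers, y is the direction in which the jaws open and shut (so a half turn about z gives the same grasp; the last joint's range is limited). The gripper opens to 94 mm and grips with 3 to 60 N. Pads are 16 mm wide; open, the fingers measure 119 mm over their backs; the gripper's body (75 mm by 177 mm) begins 78 mm behind the grasp point.
Start: joints at [-1.21, 0.087, 1.371, -0, 1.684, -0.103], TCP at [0.246, -0.492, 0.214] pointing down, gripper open.
Joint ranges: [-3.1, 3.1], [-0.76, 2.03], [0.27, 2.55], [-1.08, 4.22], [0.17, 2.65], [-2.57, 2.57]. Speed limits (rad/s): [2.79, 2.79, 3.14, 3.14, 3.14, 3.14].

## Interface

Orientations are given as [roll, pitch, yaw] about the fixed x, y, z axes, in that order (R = Rz(yaw) Ry(pitch) Rx(roll)).
In Python, from bench import * gives the robot as it stands.
- The arm moves only by the tool step_arm, never from a script. Its argument "steps" is a list of rows, each an object of numbers: "jaw": the opening, from 0 (shut) to 1 (fully open); "tx", "ty", "tz": the shift along the tool's x, y, z in m; "ax", "ay", "az": the turn, a rotation vector about the tool's x, y, z in rad. In form: [{"jaw": .., "tx": .., "ty": .., "tz": .., "ax": .., "ay": .., "az": ..}, ...]. A call has 1 to 8 rows; each row is the pose to reach, as a shift and turn from the pose measured when the call began, along the tool's axes at that moment; what a row does not reach only later rows make up. A row lasts 1/10 s, in which the tool goes at most 50 mm and 8.59 degrees, less where a joint would pass 70% of its speed; a pose out of reach is approached as far as the arm can. A call with a gripper value outside its range is refused whole. The fingers move at their own pace and stop on an object; the grip force is fixed at half the most. Time passes only in rows, so rows that repeat a pose let the fingers close. It gives the time, the measured TCP pose, the force and the opening at its end, in the units of the state.
- get_obs(): the state, without advancing time (a new reading comes with each control period).
- snapshot(name): name is "scene" or "top" or "wrist"; returns (picture, depth): 480x640x3 uint8, red, green, blue; 480x640 float32, m along the optical axis (not along the pixel's ray), 0 where there is no reading.
- camera_model(name): a dict with "intrinsics" (3x3 intrinsics, pixels), "origin" and "orientation" of the camera in the world. Camera axes: x right, y down, z forward; pixel columns grow to the right and rows downward; lengths in m; the calibration is good to about 2 mm. A picture is of the moment at which its call begins: read the wrist's pose just before it. camera_model takes no time and is no camera call; for the wrist camera it gives the pose at the moment of the call.
- close_job(): hands the job in, once; it reports no verdict.
Trained networks look in the newest picture that a camera, given by its name, has taken for a name from the list of things; names that differ only in an ending like _2 or _b are one class to them, and where a whole thing is asked for, a point or a joint stands for the part that bears it (a point fixed in the world has none). Each returns a list of dicts, best first, with "confidence" (0 to 1); they miss things now and then, are a little off and sometimes report something else, mostly with a low value. They report only what shows in the picture. A call takes as long as a camera call. They do not tell look-alikes from the thing itself.
- silhouettes(camera, query): "pixels" (480x640 bool, what is visible of it) and "rect" ([left, top, right, bottom] in pixels, round what is visible of it).
The state is a dict: "time": time; "joint_positions": joint angles; "qvel": joint speeds; "joint_torque": joint torques, N m; "tool_pos": TCP position; "ee_rot": TCP orientation; "wrist_force": force on the tool from outside, world axes, zero at the start; "wrist_torque": the same for the moment, N m; "width": finger opening in m.
Only numpy, scipy, OpenCV 4.12 (cv2) and the standard library are available. Lean on these libraries where they do the work, as an engineer would, in place of code of your own. Each camera call takes 0.05 s, during which the arm holds its last target. There are 200 camera calls.

## Task

Lock out the test bench by pushing the control cabinet's door fully shut until it seats on its catch. Then grip the bare end of the pump's shaft, feel for its flat and turn the shaft until the flat squarely faces the fixed pointer. Last, grip the loose collar, raise it straight up along the shaft until its top is flush with the shaft's end, with its set-screw facing squarely onto the flat and the flat still at the pointer, and finish while holding it there so that the screw could be tightened; do not move the other loose parts about.

Things in the scene. Friction and masses are not known exactly. Their poses are not given: they have to be found in the camera images.
- pump: pump upright in a fixed bench fixture: base plate 140 x 140 x 12 mm, aluminium body 96 mm across from 12 to 85 mm height, then a neck 34 mm across to 105 mm, on which the collar rests. Origin: centre of the plate's underside; z is the shaft's axis; +x points from the shaft to the pointer. A reservoir on its -x side and a port at +y stay under 70 mm height, within 70 mm of the axis
- pointer_tip (a point): the point of the fixed steel pointer (horizontal wedge on a post, top at 105 mm height, 46 to 68 mm from the shaft's axis) which aims at the shaft from the pump's +x side
- pump_shaft (a joint): angle of the pump's shaft (rad, counter-clockwise seen from above is positive): 0 when its flat squarely faces the pointer. Starts between 0.5 and 1.5. It turns with a steady drag of about 0.1 N m and stays where it is left; it turns inside the collar without carrying it along
- shaft_end (a point): centre of the shaft's top end, 159 mm above the bench. Steel shaft 22 mm across on the pump's axis; its top 30 mm carry one milled flat 6.5 mm from the axis: 17.5 mm across the flat, 22 mm across the round (fingers squarely on the flat feel the smaller width). This frame's x is the way the flat faces, z up. At the start the top 32 mm stand bare above the collar, to grip
- collar: loose dark steel ring around the shaft: 46 mm across, bore 26 mm (2 mm clearance all round), 22 mm tall, about 0.18 kg; origin at the centre of its underside, z up; starts resting on the pump's neck, underside 105 mm above the bench. Its x axis is the direction of its set-screw, which stands out up to 35 mm from the centre at half height (screw 8 mm, head 11 mm across)
- collar_top (a point): centre of the collar's top face, 22 mm above its underside
- screw_tip (a point): outer end of the collar's set-screw, 35 mm from the collar's axis, 11 mm above its underside
- cabinet: fixed grey steel control cabinet 120 mm deep (x), 180 mm wide (y), 200 mm tall; origin at the centre of its underside on the bench; its open front faces along its -x axis, 60 mm from the origin
- cab_door (a joint): opening angle of the cabinet's door (rad): 0 is fully shut; opening turns it clockwise seen from above. Starts between 0.5 and 1.1 and stays where it is left. Below about 0.08 a spring roller catch resists (about 7 N at the push point); once pushed past it (about 0.04) the roller draws the door home and holds it
- door_hinge (a point): on the door's vertical hinge, at the cabinet's left front edge (cabinet x = -60 mm, y = +90 mm), half-way up; turns with the door: -x points out of its outer face, -y from the hinge to the free edge. Door 180 mm wide, 200 mm tall, its outer face 10 mm out from the hinge line; a black knob 24 mm across stands out 16 mm, 150 mm from the hinge, 90 mm high
- door_push (a point): a good place to push: on the door's outer face, 140 mm from the hinge, 165 mm above the bench (35 mm below the door's top); same axes as the hinge's frame
- throttle: a loose engine throttle: upright aluminium tube 52 mm across, 50 mm tall, on a 70 mm square flange with a black motor housing at its side; origin at the centre of its underside; to be left alone
- filter: a loose white oil filter, upright cylinder 68 mm across, 85 mm tall; origin at the centre of its underside; to be left alone
- bearing: a loose steel bearing ring lying flat, 52 mm across, 16 mm tall; origin at the centre of its underside; to be left alone
- relay: a loose black relay, 28 x 28 x 30 mm; origin at the centre of its underside; to be left alone
- coil: a loose black ignition coil lying along its x axis, 80 x 30 x 30 mm with a 25 mm rubber boot at its +x end; origin at the centre of its block's underside; to be left alone
- wrench: a loose steel wrench 180 mm long lying flat along its x axis; origin at the middle of its underside; to be left alone
Things that resemble listed ones, but are neither listed nor needed, are in the scene too. Leave any yellow look-alike of the pump alone. Leave any orange look-alike of the cabinet alone.

How it is judged:
By the outcome, as a careful person would: the job done as asked, in the order asked, and still so for the second after the job is handed in, while the arm keeps its last pose, push and grip.
It also fails if it takes over 61 s, if anything falls off the work surface, if the arm or the gripper's body presses on something with over 40 N, if the wrist force passes 120 N, or if a joint passes its speed limit or range.

## Working session

There is one attempt and no reset: what is moved stays moved. The work goes in short steps, Python scripts to look and compute and a tool call to move; the robot and the scene stay as the last step left them, time stands still between calls to the robot, and variables do not carry over. Pictures are saved under pics/ and viewed, about 8 in all and at most 12, crops included, and the job is handed in when it is done.

Besides the shell and the picture viewer there is one more tool, called after "Emit:" by a JSON object that holds its "op" and its "data". step_arm: Moves the arm, as the interface text tells. Its arguments: {"type":"object","properties":{"steps":{"type":"array"}},"required":["steps"]}

```bash
mkdir -p pics; ls; cat > h.py <<'E'
from bench import *
import numpy as np, cv2
def snap(n):
    p,d=snapshot(n); m=camera_model(n); return p,d,m
def R_of(m):
    o=np.array(m["orientation"],float)
    if o.shape==(3,3): return o
    from scipy.spatial.transform import Rotation as Ro
    return (Ro.from_euler('xyz',o) if o.size==3 else Ro.from_quat(o)).as_matrix()
def cloud(d,m):
    K=np.array(m["intrinsics"]); v,u=np.mgrid[:480,:640]
    P=np.stack([(u-K[0,2])/K[0,0]*d,(v-K[1,2])/K[1,1]*d,d],-1)
    return P@R_of(m).T+np.array(m["origin"])
def proj(X,m):
    K=np.array(m["intrinsics"]); c=(np.atleast_2d(X)-np.array(m["origin"]))@R_of(m); q=c@K.T
    return q[:,:2]/q[:,2:]
def save(n,p): cv2.imwrite("pics/"+n+".png",p[...,::-1])
E
python3 - <<'E'
from h import *
print(get_obs())
a,d,m=snap("top");save("top0",a);print(m); np.savez("top0.npz",a=a,d=d)
for q in ["pump","collar","cabinet","cab_door","pointer_tip"]:
    for r in silhouettes("top",q)[:3]: print("top",q,r["confidence"],r["rect"])
b,d,m=snap("scene");save("scene0",b);print(m)
for q in ["pump","collar","cabinet","cab_door","pump_shaft"]:
    for r in silhouettes("scene",q)[:3]: print("scene",q,r["confidence"],r["rect"])
E
```

```text
pics
{'time': 0.0, 'joint_positions': array([-1.21009396e+00,  8.79465155e-02,  1.37220841e+00,  6.37609605e-06,
        1.68361427e+00, -1.03065504e-01]), 'qvel': array([-0.00078671,  0.00082748,  0.00041739, -0.00109695, -0.00046824,
       -0.00187313]), 'joint_torque': array([ 8.09630660e-05, -3.40187359e+01, -3.02423072e+01,  7.17314403e-02,
        3.30611563e-02, -1.76494054e-04]), 'tool_pos': array([ 0.24585595, -0.49140627,  0.21233207]), 'ee_rot': array([-3.13942831e+00, -2.30232717e-04,  4.63768329e-01]), 'wrist_force': array([-0.52536763,  0.6008113 , -0.32087667]), 'wrist_torque': array([0.07020467, 0.01340341, 0.04261673]), 'width': 0.0937471560140141}
{'intrinsics': array([[448.44387551,   0.        , 314.58251954],
       [  0.        , 448.44387551, 231.92130282],
       [  0.        ,   0.        ,   1.        ]]), 'origin': array([ 0.3720806 , -0.00919427,  1.08778451]), 'orientation': array([-2.99926263, -0.02525863, -1.54323053])}
top pump 0.96 [418.5, 317.7, 484.2, 383.4]
top pump 0.83 [327.6, 103.4, 388.0, 181.0]
top pump 0.68 [325.2, 194.5, 390.7, 261.9]
top c
[... 583 characters left out ...]
     ]]), 'origin': array([0.89566673, 0.46332969, 0.89262115]), 'orientation': array([-2.47581152, -0.00500514,  2.43916276])}
scene pump 0.77 [233.4, 187.3, 314.1, 270.0]
scene pump 0.72 [154.1, 242.6, 240.9, 329.6]
scene pump 0.64 [275.3, 95.7, 342.9, 169.0]
scene collar 0.78 [255.5, 195.8, 280.2, 219.4]
scene cabinet 0.88 [426.4, 194.9, 558.6, 332.3]
scene cabinet 0.74 [359.4, 236.0, 399.3, 274.8]
scene cabinet 0.6 [279.9, 261.4, 418.4, 442.1]
scene cab_door 0.93 [393.8, 257.0, 417.3, 396.8]
scene cab_door 0.6 [473.1, 196.7, 559.2, 236.0]
scene pump_shaft 0.69 [260.0, 188.3, 274.7, 204.4]
scene pump_shaft 0.64 [175.1, 243.5, 191.4, 268.0]
scene pump_shaft 0.46 [300.7, 94.8, 308.7, 116.0]
```

View pics/top0.png

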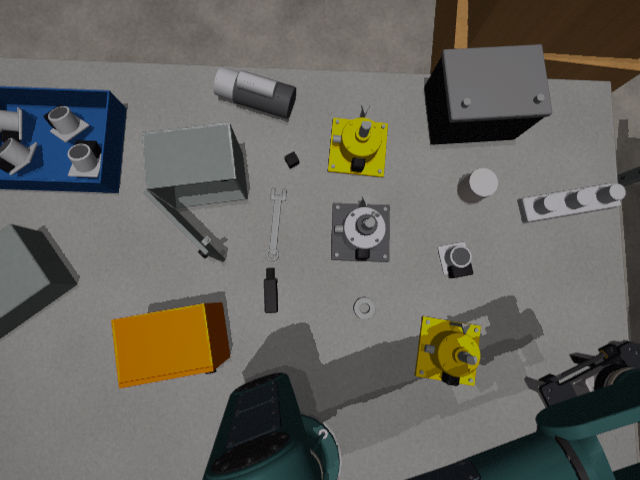

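View pics/scene0.png

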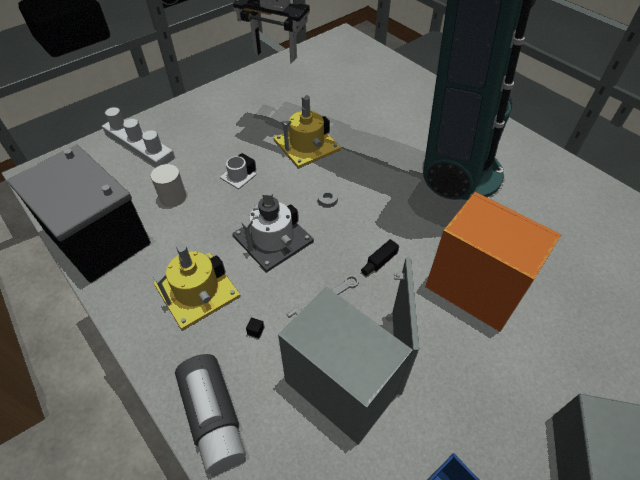

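```bash
python3 - <<'E'
from h import *
f=np.load("top0.npz");a,d=f["a"],f["d"];m=camera_model("top");C=cloud(d,m)
def box(u0,v0,u1,v1):
    M=np.zeros((480,640),bool);M[v0:v1,u0:u1]=1;return M
def rect(P):
    r=cv2.minAreaRect(P[:,:2].astype(np.float32)*1000);return r,cv2.boxPoints(r).round(1).tolist()
z=C[...,2]
print("bench z",np.median(z[box(290,330,330,350)&(d>0)]), np.median(z[box(240,90,420,110)]))
M=box(140,118,252,200)&(abs(z-.2)<.008);print("cabtop",M.sum(),np.median(z[M]),rect(C[M]))
M=box(145,195,235,262)&(abs(z-.2)<.008);print("doortop",M.sum(),rect(C[M]))
M=box(145,185,235,262)&(z>.1)&(z<.12);print("door knob etc",M.sum())
M=box(327,195,395,265)&(z>.003)&(z<.02);print("plate",M.sum(),rect(C[M]))
M=box(327,195,395,265)&(abs(z-.159)<.006);print("shaft top",M.sum(),C[M].mean(0),rect(C[M]))
M=box(345,195,395,265)&(abs(z-.127)<.006);print("collar",M.sum(),C[M].mean(0),rect(C[M]))
M=box(345,190,395,215)&(abs(z-.105)<.008);print("pointer",M.sum(),C[M].round(4).tolist()[:30])
M=box(327,195,395,265)&(abs(z-.085)<.005);print("body",M.sum(),rect(C[M]))
c=a[190:270,320:400];cv2.imwrite("pics/crop.png",cv2.resize(c,(560,560),interpolation=cv2.INTER_CUBIC)[...,::-1])
E
```

```text
bench z 0.0011774362587038123 0.00221764249981371
cabtop 5212 0.20134748138908076 (((638.83642578125, 234.83468627929688), (145.8659210205078, 187.9387664794922), 9.395955085754395), [[551.5, 315.6000061035156], [582.2000122070312, 130.1999969482422], [726.0999755859375, 154.0], [695.4000244140625, 339.5]])
doortop 466 (((509.8556213378906, 245.9605712890625), (169.34771728515625, 10.109256744384766), 47.40123748779297), [[448.79998779296875, 187.10000610351562], [456.29998779296875, 180.1999969482422], [570.9000244140625, 304.8999938964844], [563.4000244140625, 311.70001220703125]])
door knob etc 120
plate 1809 (((538.5497436523438, -145.4952850341797), (171.73651123046875, 166.49826049804688), 1.3597010374069214), [[450.70001220703125, -64.30000305175781], [454.70001220703125, -230.8000030517578], [626.4000244140625, -226.6999969482422], [622.4000244140625, -60.20000076293945]])
shaft top 76 [ 0.53056971 -0.14393848  0.1597354 ] (((530.5022583007812, -144.88345336914062), (16.083703994750977, 21.933364868164062), 40.150146484375), [[517.2999877929688, -141.6999969482422], [531.4000
[... 781 characters left out ...]
, -0.1431, 0.1074], [0.5963, -0.1456, 0.1059], [0.5965, -0.1479, 0.1051], [0.596, -0.1498, 0.1079], [0.5939, -0.1367, 0.1049], [0.5939, -0.1389, 0.1052], [0.5935, -0.1409, 0.1075], [0.5939, -0.1433, 0.1061], [0.5946, -0.146, 0.103], [0.5944, -0.148, 0.1046], [0.594, -0.15, 0.1064], [0.5926, -0.1373, 0.1004], [0.5914, -0.1388, 0.1061], [0.5912, -0.1409, 0.1073], [0.5919, -0.1435, 0.1046], [0.5917, -0.1456, 0.1059], [0.5912, -0.1475, 0.1086]]
body 948 (((531.7289428710938, -143.77410888671875), (92.5510025024414, 94.34378051757812), 3.9500820636749268), [[482.29998779296875, -99.9000015258789], [488.79998779296875, -194.0], [581.0999755859375, -187.60000610351562], [574.5999755859375, -93.5]])
```

View pics/crop.png

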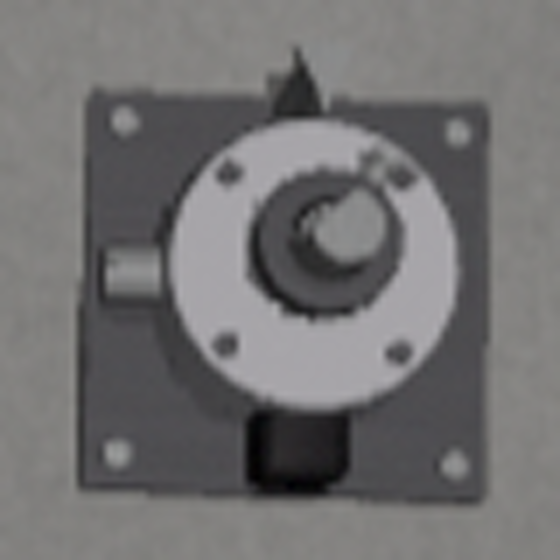

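```bash
cat >> h.py <<'E'
def rel(x,y,z,yaw,o=None):
    "rows numbers for target world xyz/yaw from measured pose, tool down"
    from scipy.spatial.transform import Rotation as Ro
    o=o or get_obs(); R=Ro.from_euler('xyz',o["ee_rot"]); T=Ro.from_euler('xyz',[np.pi,0,yaw])
    t=R.inv().apply(np.array([x,y,z])-o["tool_pos"]); w=(R.inv()*T).as_rotvec()
    print("t",t.round(4),"a",w.round(4))
E
python3 - <<'E'
from h import *
f=np.load("top0.npz");a,d=f["a"],f["d"];m=camera_model("top");C=cloud(d,m);z=C[...,2]
def box(u0,v0,u1,v1):
    M=np.zeros((480,640),bool);M[v0:v1,u0:u1]=1;return M
M=box(140,118,252,205)&(abs(z-.2015)<.003)
M=cv2.morphologyEx(M.astype(np.uint8),cv2.MORPH_OPEN,np.ones((9,9)))>0
r=cv2.minAreaRect(C[M][:,:2].astype(np.float32)*1000);print("cab",r,cv2.boxPoints(r).round(0).tolist())
M=box(145,200,235,262)&(abs(z-.2)<.006);P=C[M][:,:2]*1000
r=cv2.minAreaRect(P.astype(np.float32));print(r);v=cv2.fitLine(P.astype(np.float32),cv2.DIST_HUBER,0,.01,.01).ravel();print("door",v,np.degrees(np.arctan2(v[1],v[0])))
s=(P-v[2:])@v[:2];print(s.min(),s.max(), v[2:]+s.min()*v[:2],v[2:]+s.max()*v[:2])
M=box(105,298,235,390)&(z>.17);r=cv2.minAreaRect(C[M][:,:2].astype(np.float32)*1000);print("orange",np.median(z[M]),cv2.boxPoints(r).round(0).tolist())
rel(.40,-.1,.23,.2)
E
```

```text
cab ((653.5076904296875, 248.91383361816406), (58.24903869628906, 153.42434692382812), 49.21552276611328) [[576.0, 277.0], [693.0, 177.0], [731.0, 221.0], [614.0, 321.0]]
((505.1341857910156, 240.809326171875), (155.37965393066406, 9.993099212646484), 47.34759521484375)
door [  0.6744761   0.7382967 503.57718   239.39792  ] 47.58652
-75.58102837503131 79.80133036860691 [452.59958268 183.59669581] [557.40126801 298.31497658]
orange 0.20143388977025545 [[191.0, 334.0], [266.0, -31.0], [393.0, -5.0], [319.0, 361.0]]
t [ 0.313  -0.2816 -0.0165] a [1.000e-04 0.000e+00 2.638e-01]
```

```bash
python3 -c "
from h import *
rel(.453,.237,.25,.164)"
```

```text
t [ 0.5112 -0.5593 -0.0365] a [1.000e-04 0.000e+00 2.998e-01]
```

Emit:
{"op": "step_arm", "data": {"steps": [{"jaw": 0, "tx": 0.03, "ty": -0.03, "tz": -0.037, "az": 0.03}, {"jaw": 0, "tx": 0.51, "ty": -0.56, "tz": -0.037, "az": 0.3}, {"jaw": 0, "tx": 0.51, "ty": -0.56, "tz": -0.037, "az": 0.3}, {"jaw": 0, "tx": 0.51, "ty": -0.56, "tz": -0.037, "az": 0.3}, {"jaw": 0, "tx": 0.51, "ty": -0.56, "tz": -0.037, "az": 0.3}, {"jaw": 0, "tx": 0.51, "ty": -0.56, "tz": -0.037, "az": 0.3}, {"jaw": 0, "tx": 0.51, "ty": -0.56, "tz": -0.037, "az": 0.3}, {"jaw": 0, "tx": 0.51, "ty": -0.56, "tz": -0.037, "az": 0.3}]}}

```text
invalid input
```

```bash
python3 -c "
from h import *
rel(.453,.237,.25,.164);print(get_obs()['tool_pos'])"
```

```text
t [ 0.5112 -0.5593 -0.0365] a [1.000e-04 0.000e+00 2.998e-01]
[ 0.24602927 -0.49190997  0.21352833]
```

Emit:
{"op": "step_arm", "data": {"steps": [{"jaw": 0, "tx": 0.03, "ty": -0.03, "tz": -0.037, "ax": 0, "ay": 0, "az": 0.03}, {"jaw": 0, "tx": 0.51, "ty": -0.56, "tz": -0.037, "ax": 0, "ay": 0, "az": 0.3}, {"jaw": 0, "tx": 0.51, "ty": -0.56, "tz": -0.037, "ax": 0, "ay": 0, "az": 0.3}, {"jaw": 0, "tx": 0.51, "ty": -0.56, "tz": -0.037, "ax": 0, "ay": 0, "az": 0.3}, {"jaw": 0, "tx": 0.51, "ty": -0.56, "tz": -0.037, "ax": 0, "ay": 0, "az": 0.3}, {"jaw": 0, "tx": 0.51, "ty": -0.56, "tz": -0.037, "ax": 0, "ay": 0, "az": 0.3}, {"jaw": 0, "tx": 0.51, "ty": -0.56, "tz": -0.037, "ax": 0, "ay": 0, "az": 0.3}, {"jaw": 0, "tx": 0.51, "ty": -0.56, "tz": -0.037, "ax": 0, "ay": 0, "az": 0.3}]}}

```text
time: 1.4
tool_pos: [0.3522, -0.1173, 0.2487]
ee_rot: [3.141, -0.001, 0.163]
wrist_force: [1.2, -0.6, -0.7]
width: 0.0335
```

```bash
python3 -c "
from h import *
rel(.453,.237,.25,.164);o=get_obs();print(o['tool_pos'],o['time'],o['wrist_force'])"
```

```text
t [ 0.157  -0.3332 -0.0014] a [ 0.001  -0.0014 -0.001 ]
[ 0.35218    -0.11725356  0.24872976] 1.4 [ 1.23734317 -0.56272595 -0.65998472]
```

Emit:
{"op": "step_arm", "data": {"steps": [{"jaw": 0, "tx": 0.157, "ty": -0.333, "tz": 0, "ax": 0, "ay": 0, "az": 0}, {"jaw": 0, "tx": 0.157, "ty": -0.333, "tz": 0, "ax": 0, "ay": 0, "az": 0}, {"jaw": 0, "tx": 0.157, "ty": -0.333, "tz": 0, "ax": 0, "ay": 0, "az": 0}, {"jaw": 0, "tx": 0.157, "ty": -0.333, "tz": 0, "ax": 0, "ay": 0, "az": 0}, {"jaw": 0, "tx": 0.157, "ty": -0.333, "tz": 0, "ax": 0, "ay": 0, "az": 0}, {"jaw": 0, "tx": 0.157, "ty": -0.333, "tz": 0, "ax": 0, "ay": 0, "az": 0}, {"jaw": 0, "tx": 0.157, "ty": -0.333, "tz": 0, "ax": 0, "ay": 0, "az": 0}, {"jaw": 0, "tx": 0.157, "ty": -0.333, "tz": 0, "ax": 0, "ay": 0, "az": 0}]}}

```text
time: 2.2
tool_pos: [0.4531, 0.2407, 0.248]
ee_rot: [-3.141, -0.001, 0.167]
wrist_force: [-0.2, -0.2, -0.5]
width: 0.0007
```

```bash
python3 - <<'E'
from h import *
o=get_obs();print(o['tool_pos'],o['ee_rot'],o['time'],o['width'],o['joint_positions'].round(2))
a,d,m=snap("top");save("top1",a[100:420,100:500])
H=np.array([.577,.313]);y=9.4
for th,g in [(51.8,.03),(40,.016),(25,.013),(12,.010),(5,.009),(2,.008),(0,.006)]:
    u=np.radians(-90+y-th);n=np.radians(180+y-th)
    p=H+.14*np.array([np.cos(u),np.sin(u)])+(.01+g)*np.array([np.cos(n),np.sin(n)]);print(th,p.round(3));rel(*p,.155,.164,o)
E
```

```text
[0.4531039  0.24069379 0.2480173 ] [-3.14149044e+00 -8.67210309e-04  1.67243611e-01] 2.2 0.0006507935739238678 [ 0.38 -0.    1.39 -0.    1.75  1.78]
51.8 [0.453 0.237]
t [-0.0008  0.0041  0.093 ] a [-0.0001 -0.0009  0.0032]
40 [0.483 0.206]
t [0.0239 0.0395 0.093 ] a [-0.0001 -0.0009  0.0032]
25 [0.517 0.184]
t [0.0537 0.0662 0.0931] a [-0.0001 -0.0009  0.0032]
12 [0.551 0.174]
t [0.085  0.082  0.0931] a [-0.0001 -0.0009  0.0032]
5 [0.569 0.172]
t [0.1026 0.087  0.0931] a [-0.0001 -0.0009  0.0032]
2 [0.577 0.172]
t [0.1108 0.0885 0.0931] a [-0.0001 -0.0009  0.0032]
0 [0.584 0.172]
t [0.1177 0.0893 0.0931] a [-0.0001 -0.0009  0.0032]
```

View pics/top1.png

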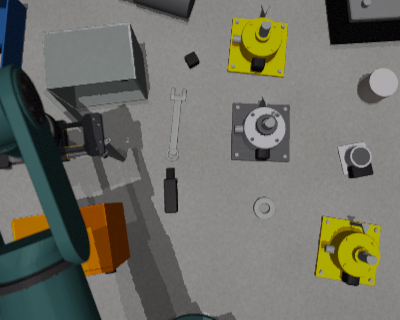

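Emit:
{"op": "step_arm", "data": {"steps": [{"jaw": 0, "tx": 0, "ty": 0.002, "tz": 0.05, "ax": 0, "ay": 0, "az": 0}, {"jaw": 0, "tx": 0, "ty": 0.004, "tz": 0.093, "ax": 0, "ay": 0, "az": 0}, {"jaw": 0, "tx": 0.005, "ty": 0.015, "tz": 0.093, "ax": 0, "ay": 0, "az": 0}, {"jaw": 0, "tx": 0.013, "ty": 0.027, "tz": 0.093, "ax": 0, "ay": 0, "az": 0}, {"jaw": 0, "tx": 0.024, "ty": 0.04, "tz": 0.093, "ax": 0, "ay": 0, "az": 0}, {"jaw": 0, "tx": 0.038, "ty": 0.054, "tz": 0.093, "ax": 0, "ay": 0, "az": 0}, {"jaw": 0, "tx": 0.054, "ty": 0.066, "tz": 0.093, "ax": 0, "ay": 0, "az": 0}, {"jaw": 0, "tx": 0.07, "ty": 0.075, "tz": 0.093, "ax": 0, "ay": 0, "az": 0}]}}

```text
time: 3.05
tool_pos: [0.5388, 0.1783, 0.158]
ee_rot: [-3.14, -0.007, 0.167]
wrist_force: [0.0, 1.3, 0.2]
width: 0.0007
```

```bash
python3 - <<'E'
from h import *
o=get_obs();print(o['tool_pos'],o['wrist_force'],o['time'])
H=np.array([.577,.313]);y=9.4
for th,g in [(12,.010),(5,.009),(2,.008),(0,.008),(-1,.006)]:
    u=np.radians(-90+y-th);n=np.radians(180+y-th)
    p=H+.14*np.array([np.cos(u),np.sin(u)])+(.01+g)*np.array([np.cos(n),np.sin(n)]);rel(*p,.155,.164,o)
E
```

```text
[0.53879232 0.17830783 0.15799936] [0.0213133  1.33262807 0.16460095] 3.05
t [0.011  0.0062 0.0031] a [-0.0018 -0.007   0.0026]
t [0.0285 0.0112 0.0032] a [-0.0018 -0.007   0.0026]
t [0.0368 0.0127 0.0032] a [-0.0018 -0.007   0.0026]
t [0.0416 0.0135 0.0033] a [-0.0018 -0.007   0.0026]
t [0.0461 0.0137 0.0033] a [-0.0018 -0.007   0.0026]
```

Emit:
{"op": "step_arm", "data": {"steps": [{"jaw": 0, "tx": 0.011, "ty": 0.006, "tz": 0.003, "ax": 0, "ay": 0, "az": 0}, {"jaw": 0, "tx": 0.02, "ty": 0.009, "tz": 0.003, "ax": 0, "ay": 0, "az": 0}, {"jaw": 0, "tx": 0.028, "ty": 0.011, "tz": 0.003, "ax": 0, "ay": 0, "az": 0}, {"jaw": 0, "tx": 0.034, "ty": 0.012, "tz": 0.003, "ax": 0, "ay": 0, "az": 0}, {"jaw": 0, "tx": 0.038, "ty": 0.013, "tz": 0.003, "ax": 0, "ay": 0, "az": 0}]}}

```text
time: 3.55
tool_pos: [0.5781, 0.1717, 0.1565]
ee_rot: [-3.14, -0.006, 0.167]
wrist_force: [0.2, 0.1, 0.5]
width: 0.0005
```

```bash
python3 - <<'E'
from h import *
o=get_obs();print(o['tool_pos'],o['wrist_force'],o['time'])
a,d,m=snap("top");save("top2",cv2.resize(a[100:290,110:300],(760,760)))
C=cloud(d,m);z=C[...,2]
E
```

```text
[0.57806437 0.17169251 0.15645957] [0.23508228 0.10348592 0.54765746] 3.55
```

View pics/top2.png

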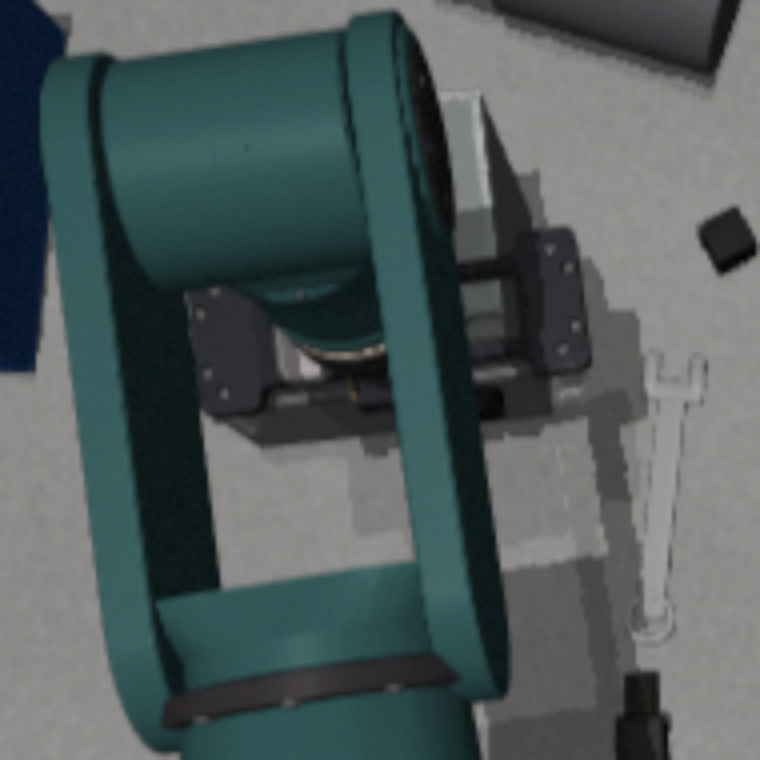

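Emit:
{"op": "step_arm", "data": {"steps": [{"jaw": 0, "tx": 0.004, "ty": 0.001, "tz": 0, "ax": 0, "ay": 0, "az": 0}, {"jaw": 0, "tx": 0.008, "ty": 0.001, "tz": 0, "ax": 0, "ay": 0, "az": 0}, {"jaw": 0, "tx": 0.008, "ty": 0.001, "tz": 0, "ax": 0, "ay": 0, "az": 0}]}}

```text
time: 3.9
tool_pos: [0.5794, 0.1717, 0.1562]
ee_rot: [-3.14, 0.011, 0.168]
wrist_force: [-24.5, -2.8, 10.5]
width: 0.0005
```

Emit:
{"op": "step_arm", "data": {"steps": [{"jaw": 0, "tx": -0.02, "ty": 0, "tz": 0, "ax": 0, "ay": 0, "az": 0}, {"jaw": 0, "tx": -0.04, "ty": 0, "tz": -0.03, "ax": 0, "ay": 0, "az": 0}, {"jaw": 0.6, "tx": -0.07, "ty": 0.04, "tz": -0.07, "ax": 0, "ay": 0, "az": 0}, {"jaw": 0.6, "tx": -0.1, "ty": 0.08, "tz": -0.1, "ax": 0, "ay": 0, "az": 0}, {"jaw": 0.6, "tx": -0.1, "ty": 0.13, "tz": -0.12, "ax": 0, "ay": 0, "az": 0}, {"jaw": 0.6, "tx": -0.1, "ty": 0.17, "tz": -0.12, "ax": 0, "ay": 0, "az": 0}, {"jaw": 0.6, "tx": -0.1, "ty": 0.2, "tz": -0.12, "ax": 0, "ay": 0, "az": 0}]}}

```text
time: 4.6
tool_pos: [0.5165, -0.0444, 0.2798]
ee_rot: [3.141, 0.006, 0.168]
wrist_force: [1.3, -0.0, -0.2]
width: 0.0369
```

```bash
python3 - <<'E'
from h import *
o=get_obs();print(o['tool_pos'],o['ee_rot'],o['wrist_force'],o['time'])
a,d,m=snap("top");C=cloud(d,m);z=C[...,2]
c=cv2.resize(a[100:290,110:300],(560,560));
M=np.zeros((480,640),bool);M[118:260,140:256]=1;M&=(abs(z-.201)<.006)
r=cv2.minAreaRect(C[M][:,:2].astype(np.float32)*1000);print(r,cv2.boxPoints(r).round(0).tolist())
w,dw,mw=snap("wrist");np.savez("w0.npz",w=w,d=dw,K=mw["intrinsics"],o=mw["origin"],R=R_of(mw));print(mw["origin"],R_of(mw).round(2).tolist())
for q in ["pump","pointer_tip","collar"]:
  for s in silhouettes("wrist",q)[:3]: print(q,s["confidence"],s["rect"])
save("mix",np.hstack([c[:,80:480],cv2.resize(w,(400,300))[0:300] if 0 else np.vstack([cv2.resize(w,(400,300)),np.zeros((260,400,3),np.uint8)])]))
rel(.5305,-.144,.30,.9)
E
```

```text
[ 0.51649214 -0.04440883  0.27976385] [3.14075063 0.00561481 0.16808681] [ 1.30674933 -0.02939193 -0.21434666] 4.6
((646.2279663085938, 232.57546997070312), (131.92184448242188, 180.6501922607422), 9.319284439086914) [[567.0, 311.0], [596.0, 133.0], [726.0, 154.0], [697.0, 332.0]]
[ 0.59751362 -0.03354147  0.44815592] [[0.16, -0.95, -0.28], [-0.99, -0.15, -0.05], [0.0, 0.29, -0.96]]
pump 0.74 [527.0, 364.6, 558.4, 453.7]
pump 0.73 [357.3, 2.3, 502.2, 93.4]
pump 0.67 [332.7, 138.1, 459.3, 264.6]
pointer_tip 0.88 [331.5, 135.9, 462.7, 267.9]
pointer_tip 0.85 [521.9, 364.9, 554.2, 461.7]
pointer_tip 0.78 [351.9, 1.6, 503.3, 93.2]
collar 0.94 [391.4, 190.2, 445.8, 244.6]
t [-0.0028  0.1031 -0.0235] a [-0.0065  0.0098 -0.732 ]
```

View pics/mix.png

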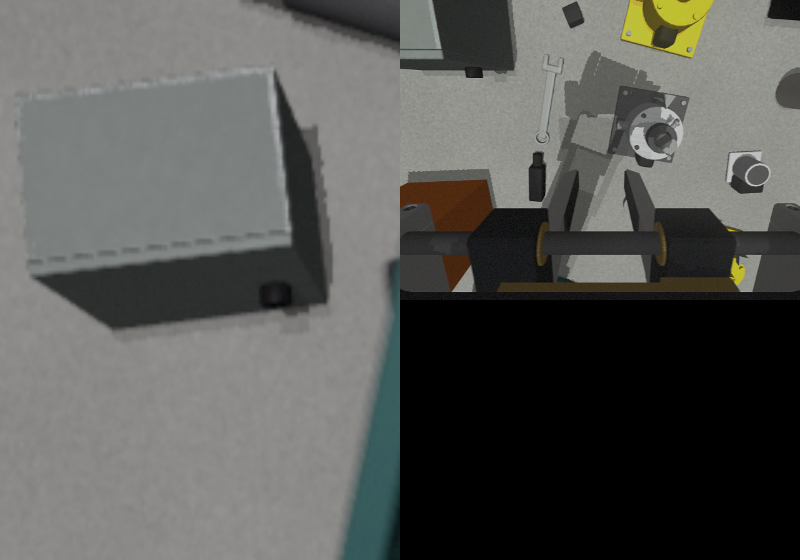

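```bash
python3 -c "
from h import *
rel(.545,-.155,.25,2.47)"
```

```text
t [0.0102 0.1165 0.0264] a [-0.0142  0.0029 -2.3019]
```

Emit:
{"op": "step_arm", "data": {"steps": [{"jaw": 0.8, "tx": 0.01, "ty": 0.04, "tz": 0, "ax": 0, "ay": 0, "az": -0.15}, {"jaw": 0.8, "tx": 0.01, "ty": 0.08, "tz": 0, "ax": 0, "ay": 0, "az": -0.3}, {"jaw": 0.8, "tx": 0.01, "ty": 0.116, "tz": 0.01, "ax": 0, "ay": 0, "az": -0.45}, {"jaw": 0.8, "tx": 0.01, "ty": 0.116, "tz": 0.026, "ax": 0, "ay": 0, "az": -0.6}, {"jaw": 0.8, "tx": 0.01, "ty": 0.116, "tz": 0.026, "ax": 0, "ay": 0, "az": -0.75}, {"jaw": 0.8, "tx": 0.01, "ty": 0.116, "tz": 0.026, "ax": 0, "ay": 0, "az": -0.9}, {"jaw": 0.8, "tx": 0.01, "ty": 0.116, "tz": 0.026, "ax": 0, "ay": 0, "az": -1.05}, {"jaw": 0.8, "tx": 0.01, "ty": 0.116, "tz": 0.026, "ax": 0, "ay": 0, "az": -1.2}]}}

```text
time: 5.65
tool_pos: [0.5452, -0.1525, 0.2501]
ee_rot: [-3.13, 0.001, 1.377]
wrist_force: [0.2, -0.3, 1.3]
width: 0.0748
```

```bash
python3 -c "
from h import *
rel(.545,-.155,.25,2.47);print(get_obs()['joint_positions'])"
```

```text
t [-0.0025  0.0003  0.0001] a [-0.0111 -0.0052 -1.0927]
[-0.3709462   0.12823673  1.25395555 -0.0033313   1.77054736 -0.17811004]
```

Emit:
{"op": "step_arm", "data": {"steps": [{"jaw": 0.8, "tx": -0.002, "ty": 0, "tz": 0, "ax": 0, "ay": 0, "az": -0.15}, {"jaw": 0.8, "tx": -0.002, "ty": 0, "tz": 0, "ax": 0, "ay": 0, "az": -0.3}, {"jaw": 0.8, "tx": -0.002, "ty": 0, "tz": 0, "ax": 0, "ay": 0, "az": -0.45}, {"jaw": 0.8, "tx": -0.002, "ty": 0, "tz": 0, "ax": 0, "ay": 0, "az": -0.6}, {"jaw": 0.8, "tx": -0.002, "ty": 0, "tz": 0, "ax": 0, "ay": 0, "az": -0.75}, {"jaw": 0.8, "tx": -0.002, "ty": 0, "tz": 0, "ax": -0.01, "ay": -0.005, "az": -0.9}, {"jaw": 0.8, "tx": -0.002, "ty": 0, "tz": 0, "ax": -0.01, "ay": -0.005, "az": -1.05}, {"jaw": 0.8, "tx": -0.002, "ty": 0, "tz": 0, "ax": -0.01, "ay": -0.005, "az": -1.09}]}}

```text
time: 6.45
tool_pos: [0.5453, -0.1523, 0.25]
ee_rot: [-3.141, -0.001, 2.474]
wrist_force: [0.5, -0.1, 0.0]
width: 0.0755
```

```bash
python3 - <<'E'
from h import *
o=get_obs();print(o['tool_pos'],o['ee_rot'],o['time'])
w,d,m=snap("wrist");np.savez("w1.npz",w=w,d=d,K=m["intrinsics"],o=m["origin"],R=R_of(m))
C=cloud(d,m);z=C[...,2]
X=np.array([.5305,-.144,.159]);p=proj(X,m)[0];print(p)
for n,lo,hi in [("shafttop",.155,.164),("collar",.122,.131),("ptr",.100,.111),("screw",.112,.125),("body",.08,.09)]:
    M=(z>lo)&(z<hi)&(np.hypot(C[...,0]-.5305,C[...,1]+.144)<.075)
    r=cv2.minAreaRect(C[M][:,:2].astype(np.float32)*1000);print(n,M.sum(),np.median(z[M]),C[M].mean(0).round(4),[np.round(v,1) for v in r])
# rectified top-down view at several heights, 0.2mm/px? 
def rectify(zz,h=.045,s=.00015):
    n=int(2*h/s);i,j=np.mgrid[:n,:n]
    P=np.stack([.5305+h-i*s,-.144+h-j*s,np.full(i.shape,zz)],-1).reshape(-1,3)
    q=proj(P,m).astype(np.float32).reshape(n,n,2);return cv2.remap(w,q[...,0],q[...,1],cv2.INTER_CUBIC)
A=rectify(.159,.02,.0001);B=rectify(.116,.045,.000225);D=rectify(.105,.08,.0004)
save("rect",np.hstack([cv2.resize(A,(400,400)),cv2.resize(D,(400,400))]))
E
```

```text
[ 0.54525334 -0.15233352  0.24996892] [-3.14122489e+00 -8.00937411e-04  2.47431148e+00] 6.45
[319.01133481 222.69984353]
shafttop 544 0.15911321896909952 [ 0.5291 -0.146   0.1591] [array([ 528.8, -146.8]), array([17.4, 22.3]), np.float64(43.6)]
collar 1335 0.1266649023230183 [ 0.5293 -0.1417  0.1266] [array([ 531.3, -144.6]), array([45.3, 45.4]), np.float64(13.6)]
ptr 320 0.10505838684512867 [ 0.5778 -0.1427  0.1052] [array([ 553.5, -138.2]), array([90.2, 33. ]), np.float64(0.2)]
screw 321 0.1195832324211738 [ 0.5368 -0.1467  0.1197] [array([ 535.7, -144.7]), array([45.5, 54.8]), np.float64(88.0)]
body 4808 0.08499814094572844 [ 0.5242 -0.1411  0.085 ] [array([ 530. , -145.1]), array([94.8, 94. ]), np.float64(51.0)]
```

View pics/rect.png

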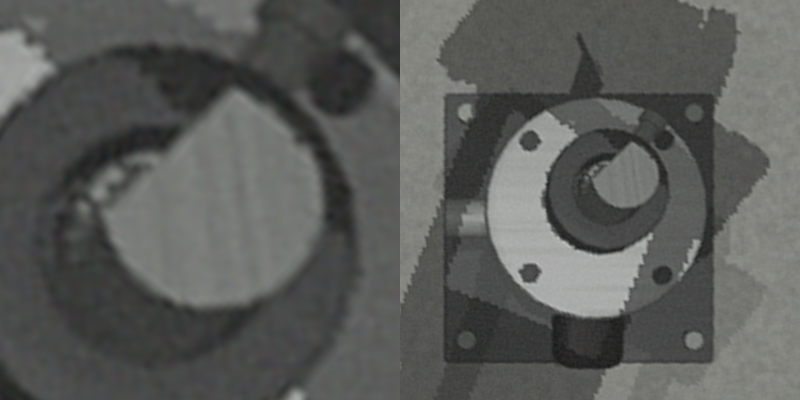

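```bash
python3 - <<'E'
from h import *
f=np.load("w1.npz");w,d=f["w"],f["d"];m=dict(intrinsics=f["K"],origin=f["o"],orientation=f["R"])
C=cloud(d,m);x,y,z=[C[...,i] for i in range(3)]
A=np.array([.5303,-.1452])
M=(abs(z-.105)<.004)&(x>.565)&(x<.62)&(abs(y+.145)<.03);P=(C[M][:,:2]-A)*1000;print("ptr",len(P))
for lo in range(44,72,4):
    s=(P[:,0]>=lo)&(P[:,0]<lo+4)
    if s.any(): print(lo,s.sum(),P[s,1].min().round(1),P[s,1].max().round(1),P[s,1].mean().round(2))
M=(abs(z-.012)<.005)&(np.hypot(x-A[0],y-A[1])<.11);P=(C[M][:,:2]-A)*1000;print("plate",len(P))
r=cv2.minAreaRect(P.astype(np.float32));print(r)
# edges: extreme per bin
for ax,sg in [(0,1),(0,-1),(1,1),(1,-1)]:
    b=np.round(P[:,1-ax]/4).astype(int);t=[];e=[]
    for k in np.unique(b):
        q=P[b==k];v=sg*q[:,ax]
        if abs(k*4)<62 and 66<v.max()<74: t.append(k*4);e.append(sg*v.max())
    if len(t)>5:
        c=np.polyfit(t,e,1);print("edge",ax,sg,len(t),c.round(4), np.std(e-np.polyval(c,t)).round(2))
M=(abs(z-.116)<.006)&(np.hypot(x-.5313,y+.1446)>.0235)&(np.hypot(x-.5313,y+.1446)<.038);P=C[M][:,:2]-[.5313,-.1446];print("screw",len(P),P.mean(0)*1000,np.degrees(np.arctan2(*P.mean(0)[::-1])))
E
```

```text
ptr 245
44 3 -0.2 0.2 -0.07
48 20 -2.5 1.9 -0.14
52 33 -3.6 3.7 0.13
56 50 -6.0 5.9 0.16
60 60 -7.8 7.4 -0.08
64 76 -9.4 9.1 -0.15
68 3 1.1 8.6 4.81
plate 5367
((-0.06516265869140625, -0.346710205078125), (140.16656494140625, 140.1431121826172), 89.64934539794922)
edge 0 1 29 [4.10000e-03 6.93293e+01] 0.5
edge 0 -1 24 [ 4.20000e-03 -6.98166e+01] 0.18
edge 1 1 31 [-5.2000e-03  6.9566e+01] 0.11
edge 1 -1 31 [-6.50000e-03 -6.96406e+01] 0.42
screw 124 [ 25.20581185 -16.70104592] -33.52794157589585
```

```bash
python3 -c "
from h import *
rel(.5287,-.1468,.139,2.332)"
```

```text
t [ 0.0164 -0.0058  0.111 ] a [-0.0004 -0.0008  0.1421]
```

Emit:
{"op": "step_arm", "data": {"steps": [{"jaw": 0.6, "tx": 0.0164, "ty": -0.0058, "tz": 0.03, "ax": 0, "ay": 0, "az": 0.142}, {"jaw": 0.6, "tx": 0.0164, "ty": -0.0058, "tz": 0.05, "ax": 0, "ay": 0, "az": 0.142}, {"jaw": 0.6, "tx": 0.0164, "ty": -0.0058, "tz": 0.08, "ax": 0, "ay": 0, "az": 0.142}, {"jaw": 0.6, "tx": 0.0164, "ty": -0.0058, "tz": 0.1, "ax": 0, "ay": 0, "az": 0.142}, {"jaw": 0.6, "tx": 0.0164, "ty": -0.0058, "tz": 0.111, "ax": 0, "ay": 0, "az": 0.142}, {"jaw": 0.6, "tx": 0.0164, "ty": -0.0058, "tz": 0.111, "ax": 0, "ay": 0, "az": 0.142}]}}

```text
time: 7.1
tool_pos: [0.5279, -0.1453, 0.1371]
ee_rot: [-3.14, -0.004, 2.333]
wrist_force: [0.6, -0.2, -0.8]
width: 0.0563
```

```bash
python3 -c "
from h import *
rel(.5287,-.1468,.139,2.332);print(get_obs()['wrist_force'])"
```

```text
t [-0.0016 -0.0004 -0.0019] a [-0.002  -0.0042  0.0013]
[ 0.58202255 -0.24501296 -0.82157636]
```

Aligned; close the jaws.

Emit:
{"op": "step_arm", "data": {"steps": [{"jaw": 0.6, "tx": -0.0016, "ty": 0, "tz": -0.002, "ax": 0, "ay": 0, "az": 0}, {"jaw": 0, "tx": -0.0016, "ty": 0, "tz": -0.002, "ax": 0, "ay": 0, "az": 0}, {"jaw": 0, "tx": -0.0016, "ty": 0, "tz": -0.002, "ax": 0, "ay": 0, "az": 0}, {"jaw": 0, "tx": -0.0016, "ty": 0, "tz": -0.002, "ax": 0, "ay": 0, "az": 0}, {"jaw": 0, "tx": -0.0016, "ty": 0, "tz": -0.002, "ax": 0, "ay": 0, "az": 0}, {"jaw": 0, "tx": -0.0016, "ty": 0, "tz": -0.002, "ax": 0, "ay": 0, "az": 0}, {"jaw": 0, "tx": -0.0016, "ty": 0, "tz": -0.002, "ax": 0, "ay": 0, "az": 0}]}}

```text
time: 7.8
tool_pos: [0.5293, -0.1463, 0.1392]
ee_rot: [-3.141, -0.004, 2.333]
wrist_force: [0.2, 1.2, 0.4]
width: 0.017
```

```bash
python3 -c "
from h import *
rel(.5287,-.1468,.139,2.332);o=get_obs();print(o)"
```

```text
t [ 0.0001 -0.0008  0.0002] a [-0.001  -0.0039  0.0013]
{'time': 7.8, 'joint_positions': array([-3.73399024e-01,  1.14519024e-01,  1.48861832e+00,  7.67708151e-04,
        1.54242015e+00, -1.13595554e+00]), 'qvel': array([ 2.45442675e-03,  1.06575824e-03,  7.32180505e-05, -1.53051403e-03,
       -2.65979378e-04, -1.36287415e-04]), 'joint_torque': array([-4.94680479e-01, -3.43001139e+01, -2.91079706e+01, -3.19654271e-01,
        2.80753719e-01,  2.56492122e-02]), 'tool_pos': array([ 0.52933409, -0.14631064,  0.13921822]), 'ee_rot': array([-3.14061829, -0.00391911,  2.33332763]), 'wrist_force': array([0.23124523, 1.23262356, 0.42669741]), 'wrist_torque': array([ 0.09523974, -0.30294001,  0.0480383 ]), 'width': 0.016996642559050548}
```

Emit:
{"op": "step_arm", "data": {"steps": [{"jaw": 0, "tx": 0.0002, "ty": 0, "tz": 0, "ax": 0, "ay": 0, "az": 0.11}, {"jaw": 0, "tx": 0.0005, "ty": 0.0001, "tz": 0, "ax": 0, "ay": 0, "az": 0.22}, {"jaw": 0, "tx": 0.0007, "ty": 0.0001, "tz": 0, "ax": 0, "ay": 0, "az": 0.33}, {"jaw": 0, "tx": 0.001, "ty": 0.0002, "tz": 0, "ax": 0, "ay": 0, "az": 0.44}, {"jaw": 0, "tx": 0.0012, "ty": 0.0003, "tz": 0, "ax": 0, "ay": 0, "az": 0.55}, {"jaw": 0, "tx": 0.0014, "ty": 0.0005, "tz": 0, "ax": 0, "ay": 0, "az": 0.66}, {"jaw": 0, "tx": 0.0016, "ty": 0.0006, "tz": 0, "ax": 0, "ay": 0, "az": 0.767}, {"jaw": 0, "tx": 0.0016, "ty": 0.0006, "tz": 0, "ax": 0, "ay": 0, "az": 0.767}]}}

```text
time: 8.6
tool_pos: [0.529, -0.1447, 0.1392]
ee_rot: [-3.139, -0.002, 1.566]
wrist_force: [1.1, 0.3, -0.6]
width: 0.0171
```

```bash
python3 -c "
from h import *
o=get_obs();print(o['tool_pos'],o['ee_rot'],o['wrist_force'],o['wrist_torque'],o['width'])"
```

```text
[ 0.52899681 -0.14471418  0.13920064] [-3.13901651e+00 -2.23480051e-03  1.56640438e+00] [ 1.127695    0.32687249 -0.61879417] [ 0.10860018 -0.42633821 -0.10840857] 0.017148083550373297
```

Emit:
{"op": "step_arm", "data": {"steps": [{"jaw": 0.35, "tx": 0, "ty": 0, "tz": 0, "ax": 0, "ay": 0, "az": 0}, {"jaw": 0.35, "tx": 0, "ty": 0, "tz": 0, "ax": 0, "ay": 0, "az": 0}, {"jaw": 0.35, "tx": 0, "ty": 0, "tz": 0, "ax": 0, "ay": 0, "az": 0}, {"jaw": 0.5, "tx": 0, "ty": 0, "tz": -0.03, "ax": 0, "ay": 0, "az": 0}, {"jaw": 0.65, "tx": -0.01, "ty": 0, "tz": -0.07, "ax": 0, "ay": 0, "az": 0}, {"jaw": 0.65, "tx": -0.02, "ty": 0, "tz": -0.11, "ax": 0, "ay": 0, "az": 0}, {"jaw": 0.65, "tx": -0.02, "ty": 0, "tz": -0.11, "ax": 0, "ay": 0, "az": 0}]}}

```text
time: 9.3
tool_pos: [0.5315, -0.167, 0.2565]
ee_rot: [3.133, 0.003, 1.566]
wrist_force: [0.8, -0.6, 0.6]
width: 0.0598
```

```bash
cat > look.py <<'E'
from h import *
o=get_obs();print(o['tool_pos'],o['ee_rot'],o['time'])
w,d,m=snap("wrist");C=cloud(d,m);x,y,z=[C[...,i] for i in range(3)];A=np.array([.5306,-.1449])
r0=np.hypot(x-A[0],y-A[1])
for n,zz,t,rm in [("shaft",.159,.004,.016),("collar",.127,.003,.03),("body",.085,.004,.06)]:
    M=(abs(z-zz)<t)&(r0<rm);r=cv2.minAreaRect(C[M][:,:2].astype(np.float32)*1000);print(n,M.sum(),[np.round(v,1) for v in r])
M=(abs(z-.105)<.004)&(r0>.044)&(r0<.068)&(x>A[0])&(abs(y-A[1])<.015);v=cv2.fitLine(((C[M][:,:2]-A)*1000).astype(np.float32),cv2.DIST_L2,0,.01,.01).ravel();print("ptr",M.sum(),C[M][:,:2].mean(0)-A)
M=(abs(z-.116)<.006)&(r0>.0245)&(r0<.036);P=C[M][:,:2]-A;print("screw",len(P),P.mean(0)*1000,np.degrees(np.arctan2(*P.mean(0)[::-1])))
i,j=np.mgrid[:400,:400]
def rectify(zz,h):
    P=np.stack([A[0]+h-i*h/200,A[1]+h-j*h/200,np.full(i.shape,zz)],-1).reshape(-1,3)
    q=proj(P,m).astype(np.float32).reshape(400,400,2);return cv2.remap(w,q[...,0],q[...,1],cv2.INTER_CUBIC)
import sys;save(sys.argv[1],np.hstack([rectify(.159,.025),rectify(.116,.045)]))
E
python3 look.py r2
```

```text
[ 0.53150968 -0.16699097  0.25652638] [3.13254956 0.00329619 1.56576377] 9.3
shaft 453 [array([ 526.7, -143.5]), array([21.6, 17.1]), np.float64(86.3)]
collar 340 [array([ 529.1, -142.4]), array([42.2, 42.2]), np.float64(12.5)]
body 3764 [array([ 528.3, -143.3]), array([92. , 92.4]), np.float64(46.8)]
ptr 186 [0.05861152 0.00107956]
screw 142 [15.75196588 -4.40750075] -15.631959503399816
```

View pics/r2.png

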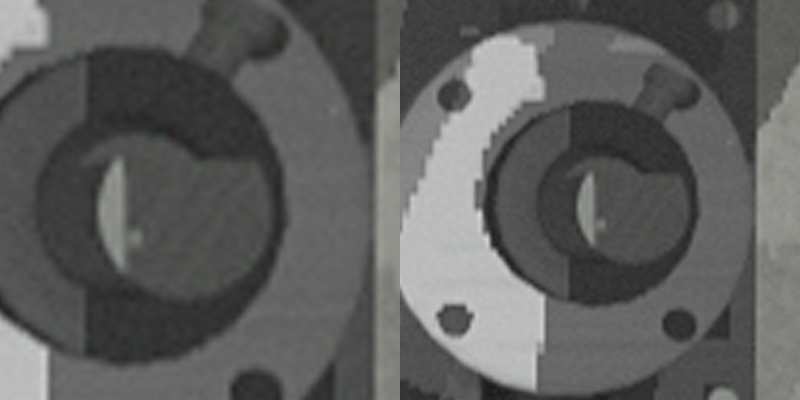

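```bash
cat > flat.py <<'E'
from h import *
for k in range(3): w,d,m=snap("wrist")
o=get_obs();print(o['tool_pos'],o['ee_rot'],o['time'])
C=cloud(d,m);x,y,z=[C[...,i] for i in range(3)];A=np.array([.5306,-.1449]);r0=np.hypot(x-A[0],y-A[1])
def edges(M,lim,ax=0,w=1.5):
    P=(C[M][:,:2]-A)*1000;b=np.round(P[:,1-ax]/w).astype(int);t=[];e=[]
    for k in np.unique(b):
        if lim[0]<k*w<lim[1]: t.append(k*w);e.append(P[b==k][:,ax].max())
    c=np.polyfit(t,e,1);print("slope",c.round(4),"res",np.std(np.array(e)-np.polyval(c,t)).round(2),"n",len(t),"yaw deg",-np.degrees(np.arctan(c[0])).round(2))
M=(abs(z-.159)<.005)&(r0<.018);r=cv2.minAreaRect(C[M][:,:2].astype(np.float32)*1000);print("shaft",M.sum(),[np.round(v,1) for v in r])
c=C[M][:,1];mid=((c.max()+c.min())/2-A[1])*1000;edges(M,(mid-7.5,mid+7.5))
for n,zz,t,rm in [("collar",.127,.003,.03),("body",.085,.004,.06),("plate",.012,.004,.11)]:
    M=(abs(z-zz)<t)&(r0<rm);r=cv2.minAreaRect(C[M][:,:2].astype(np.float32)*1000);print(n,M.sum(),[np.round(v,1) for v in r])
M=(abs(z-.1195)<.004)&(r0>.02)&(r0<.04)&(x>A[0]+.01);P=C[M][:,:2];print("screw",len(P),P.mean(0),((P-A)*1000).round(0)[::12].tolist())
np.savez("w2.npz",w=w,d=d,K=m["intrinsics"],o=m["origin"],R=R_of(m))
E
python3 flat.py
```

```text
[ 0.52854133 -0.16456019  0.2474687 ] [-3.13633019 -0.00346696  1.56671618] 9.5
shaft 558 [array([ 527.8, -144.5]), array([21.6, 17. ]), np.float64(89.9)]
slope [-3.2000e-03  5.6901e+00] res 0.01 n 10 yaw deg 0.18
collar 1291 [array([ 530.6, -143.4]), array([44.1, 44.8]), np.float64(1.1)]
body 4785 [array([ 529.5, -144.3]), array([93.8, 93.6]), np.float64(45.7)]
plate 5684 [array([ 529.2, -144.6]), array([139.8, 140.1]), np.float64(89.8)]
screw 137 [ 0.55495135 -0.15745355] [[12.0, 20.0], [22.0, -10.0], [24.0, -12.0], [26.0, -13.0], [26.0, -14.0], [23.0, -14.0], [19.0, -15.0], [30.0, -15.0], [29.0, -16.0], [29.0, -16.0], [26.0, -18.0], [25.0, -21.0]]
```

```bash
python3 - <<'E'
from h import *
rel(.5305,-.1445,.22,-.55)
for f,c in [("w1.npz",(.5313,-.1446)),("w2.npz",(.5306,-.1434))]:
    f=np.load(f);C=cloud(f["d"],dict(intrinsics=f["K"],origin=f["o"],orientation=f["R"]))
    p=C-np.array([*c,0]);r=np.hypot(p[...,0],p[...,1]);t=np.degrees(np.arctan2(p[...,1],p[...,0]))
    M=(r>.0245)&(r<.0365)&(abs(t+31)<25)&(C[...,2]>.112)&(C[...,2]<.126)
    for lo in (24.5,27.5,30,32,34):
        s=M&(r*1000>=lo)&(r*1000<lo+2.5)
        if s.any(): print(lo,s.sum(),np.median(t[s]).round(1),((t[s].min()+t[s].max())/2).round(1),C[...,2][s].max().round(4))
E
```

```text
t [0.02   0.002  0.0275] a [-0.0068  0.0035  2.1167]
24.5 23 -33.4 -33.1 0.1211
27.5 23 -33.7 -33.5 0.1204
30 37 -34.0 -33.3 0.1225
32 30 -33.5 -33.4 0.1219
34 18 -32.3 -33.6 0.1219
24.5 23 -32.8 -34.5 0.1193
27.5 25 -34.0 -34.2 0.1195
30 36 -32.3 -34.3 0.1212
32 33 -32.7 -33.7 0.1214
34 19 -31.3 -34.0 0.1205
```

Emit:
{"op": "step_arm", "data": {"steps": [{"jaw": 0.65, "tx": 0.01, "ty": 0, "tz": 0, "ax": 0, "ay": 0, "az": 0.15}, {"jaw": 0.65, "tx": 0.02, "ty": 0, "tz": 0, "ax": 0, "ay": 0, "az": 0.3}, {"jaw": 0.65, "tx": 0.02, "ty": 0.002, "tz": 0, "ax": 0, "ay": 0, "az": 0.45}, {"jaw": 0.65, "tx": 0.02, "ty": 0.002, "tz": 0, "ax": 0, "ay": 0, "az": 0.6}, {"jaw": 0.65, "tx": 0.02, "ty": 0.002, "tz": 0, "ax": 0, "ay": 0, "az": 0.75}, {"jaw": 0.65, "tx": 0.02, "ty": 0.002, "tz": 0, "ax": 0, "ay": 0, "az": 0.9}, {"jaw": 0.65, "tx": 0.02, "ty": 0.002, "tz": 0, "ax": 0, "ay": 0, "az": 1.05}, {"jaw": 0.65, "tx": 0.02, "ty": 0.002, "tz": 0, "ax": 0, "ay": 0, "az": 1.2}]}}

```text
time: 10.3
tool_pos: [0.5297, -0.1439, 0.2449]
ee_rot: [-3.133, 0.007, 0.361]
wrist_force: [0.2, 0.6, -0.3]
width: 0.0611
```

```bash
python3 -c "
from h import *
rel(.5305,-.1445,.22,-.585)"
```

```text
t [0.0007 0.0011 0.0249] a [-0.0042  0.0105  0.9462]
```

Emit:
{"op": "step_arm", "data": {"steps": [{"jaw": 0.65, "tx": 0.001, "ty": 0.001, "tz": 0, "ax": 0, "ay": 0, "az": 0.15}, {"jaw": 0.65, "tx": 0.001, "ty": 0.001, "tz": 0.01, "ax": 0, "ay": 0, "az": 0.3}, {"jaw": 0.65, "tx": 0.001, "ty": 0.001, "tz": 0.025, "ax": 0, "ay": 0, "az": 0.45}, {"jaw": 0.65, "tx": 0.001, "ty": 0.001, "tz": 0.025, "ax": -0.004, "ay": 0.01, "az": 0.6}, {"jaw": 0.65, "tx": 0.001, "ty": 0.001, "tz": 0.025, "ax": -0.004, "ay": 0.01, "az": 0.75}, {"jaw": 0.65, "tx": 0.001, "ty": 0.001, "tz": 0.025, "ax": -0.004, "ay": 0.01, "az": 0.9}, {"jaw": 0.65, "tx": 0.001, "ty": 0.001, "tz": 0.025, "ax": -0.004, "ay": 0.01, "az": 0.946}, {"jaw": 0.65, "tx": 0.001, "ty": 0.001, "tz": 0.025, "ax": -0.004, "ay": 0.01, "az": 0.946}]}}

```text
time: 11.1
tool_pos: [0.5298, -0.1437, 0.2176]
ee_rot: [3.141, 0.005, -0.584]
wrist_force: [-0.9, 0.3, -0.4]
width: 0.0609
```

```bash
python3 flat.py; python3 -c "
from h import *
rel(.5305,-.1445,.105,-.585)"
```

```text
[ 0.53025624 -0.14396736  0.21864327] [ 3.14109844e+00  2.85246940e-03 -5.83395865e-01] 11.25
shaft 693 [array([ 529.1, -145.1]), array([17.9, 22.2]), np.float64(0.5)]
slope [-2.4000e-03  7.3408e+00] res 0.08 n 10 yaw deg 0.13
collar 1413 [array([ 534. , -145.2]), array([45.3, 41.8]), np.float64(60.6)]
body 5269 [array([ 532.1, -145.3]), array([94.1, 94.4]), np.float64(13.7)]
plate 6347 [array([ 531.3, -144.7]), array([140.2, 139.9]), np.float64(89.8)]
screw 252 [ 0.55528932 -0.1581501 ] [[34.0, -14.0], [28.0, -22.0], [29.0, -21.0], [29.0, -20.0], [29.0, -18.0], [29.0, -16.0], [29.0, -15.0], [28.0, -14.0], [27.0, -15.0], [25.0, -16.0], [23.0, -17.0], [25.0, -11.0], [24.0, -12.0], [22.0, -13.0], [21.0, -14.0], [19.0, -15.0], [18.0, -14.0], [21.0, -10.0], [24.0, -5.0], [24.0, 2.0], [24.0, 4.0]]
t [0.0008 0.0003 0.1136] a [0.0005 0.0029 0.0016]
```

Emit:
{"op": "step_arm", "data": {"steps": [{"jaw": 0.65, "tx": 0.001, "ty": 0.0004, "tz": 0.04, "ax": 0, "ay": 0.003, "az": 0}, {"jaw": 0.65, "tx": 0.001, "ty": 0.0004, "tz": 0.075, "ax": 0, "ay": 0.003, "az": 0}, {"jaw": 0.65, "tx": 0.001, "ty": 0.0004, "tz": 0.1, "ax": 0, "ay": 0.003, "az": 0}, {"jaw": 0.65, "tx": 0.001, "ty": 0.0004, "tz": 0.1136, "ax": 0, "ay": 0.003, "az": 0}, {"jaw": 0.65, "tx": 0.001, "ty": 0.0004, "tz": 0.1136, "ax": 0, "ay": 0.003, "az": 0}, {"jaw": 0.65, "tx": 0.001, "ty": 0.0004, "tz": 0.1136, "ax": 0, "ay": 0.003, "az": 0}]}}

```text
time: 11.85
tool_pos: [0.5312, -0.145, 0.106]
ee_rot: [3.141, -0.002, -0.583]
wrist_force: [-0.7, -0.6, -0.1]
width: 0.0612
```

```bash
python3 -c "
from h import *
rel(.5307,-.1448,.105,-.585);print(get_obs()['wrist_force'],get_obs()['wrist_torque'])"
```

```text
t [-0.0005  0.0001  0.001 ] a [ 0.0002 -0.0016  0.0019]
[-0.71256867 -0.56753461 -0.05007566] [0.11818129 0.05007184 0.01086143]
```

Emit:
{"op": "step_arm", "data": {"steps": [{"jaw": 0.3, "tx": -0.0005, "ty": 0, "tz": 0.001, "ax": 0, "ay": 0, "az": 0}, {"jaw": 0, "tx": -0.0005, "ty": 0, "tz": 0.001, "ax": 0, "ay": 0, "az": 0}, {"jaw": 0, "tx": -0.0005, "ty": 0, "tz": 0.001, "ax": 0, "ay": 0, "az": 0}, {"jaw": 0, "tx": -0.0005, "ty": 0, "tz": 0.001, "ax": 0, "ay": 0, "az": 0}, {"jaw": 0, "tx": -0.0005, "ty": 0, "tz": 0.001, "ax": 0, "ay": 0, "az": 0}]}}

```text
time: 12.35
tool_pos: [0.5319, -0.145, 0.1069]
ee_rot: [-3.141, -0.005, -0.583]
wrist_force: [-1.1, 0.2, 5.4]
width: 0.0461
```

```bash
python3 -c "
from h import *
rel(.5307,-.1448,.105,-.003);o=get_obs();print(o['tool_pos'],o['wrist_force'],o['wrist_torque'],o['width'])"
```

```text
t [-0.0011  0.0005  0.0019] a [ 0.0006 -0.0052 -0.58  ]
[ 0.53190488 -0.1449767   0.10691037] [-1.05879216  0.24228996  5.40129811] [ 0.21827471 -0.03594315  0.03855563] 0.0460650785800792
```

Emit:
{"op": "step_arm", "data": {"steps": [{"jaw": 0, "tx": -0.001, "ty": 0.0005, "tz": -0.002, "ax": 0, "ay": 0, "az": 0}, {"jaw": 0, "tx": -0.001, "ty": 0.0005, "tz": -0.003, "ax": 0, "ay": -0.003, "az": -0.1}, {"jaw": 0, "tx": -0.001, "ty": 0.0005, "tz": -0.003, "ax": 0, "ay": -0.003, "az": -0.2}, {"jaw": 0, "tx": -0.001, "ty": 0.0005, "tz": -0.003, "ax": 0, "ay": -0.003, "az": -0.3}, {"jaw": 0, "tx": -0.001, "ty": 0.0005, "tz": -0.003, "ax": 0, "ay": -0.003, "az": -0.4}, {"jaw": 0, "tx": -0.001, "ty": 0.0005, "tz": -0.003, "ax": 0, "ay": -0.003, "az": -0.5}, {"jaw": 0, "tx": -0.001, "ty": 0.0005, "tz": -0.003, "ax": 0, "ay": -0.003, "az": -0.58}, {"jaw": 0, "tx": -0.001, "ty": 0.0005, "tz": -0.003, "ax": 0, "ay": -0.003, "az": -0.58}]}}

```text
time: 13.15
tool_pos: [0.53, -0.1446, 0.1089]
ee_rot: [3.141, 0.0, -0.003]
wrist_force: [0.2, 1.2, -1.6]
width: 0.0457
```

```bash
cat > chk.py <<'E'
from h import *
import sys
for k in range(2): w,d,m=snap("wrist")
o=get_obs();print(o['tool_pos'],o['ee_rot'],o['wrist_force'],o['wrist_torque'],o['width'],o['time'])
C=cloud(d,m);x,y,z=[C[...,i] for i in range(3)]
A=o['tool_pos'][:2];r0=np.hypot(x-A[0],y-A[1])
M=(abs(z-.159)<.006)&(r0<.018);print("shaft top",M.sum(),np.median(z[M]) if M.any() else 0)
u,v=proj([*A,.14],m)[0];print(u,v)
np.savez("w3.npz",w=w,d=d,K=m["intrinsics"],o=m["origin"],R=R_of(m))
save(sys.argv[1],w)
rel(A[0],A[1],o['tool_pos'][2],-.003,o)
E
python3 chk.py w3
```

```text
[ 0.53025192 -0.14471094  0.10919092] [ 3.14082056e+00 -3.88367905e-04 -4.77649304e-03] [-0.01728158 -0.40456052 -1.60668484] [0.05291672 0.02392955 0.04526531] 0.04602676869510719 13.25
shaft top 2183 0.15929798356531938
322.0039337144886 321.0663573630392
t [0. 0. 0.] a [ 0.0008 -0.0004 -0.0018]
```

View pics/w3.png

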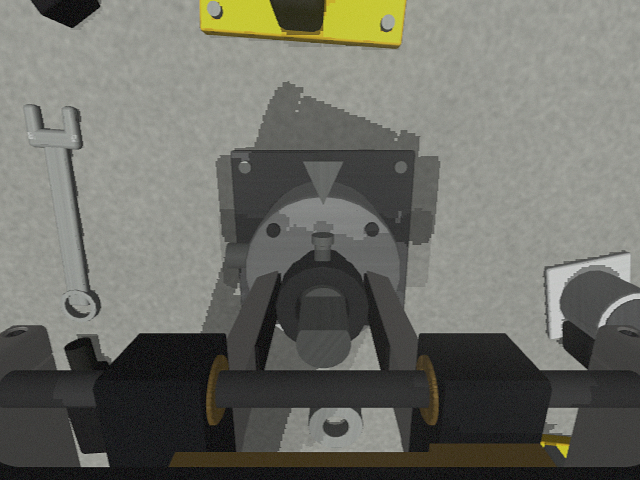

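```bash
cat > meas.py <<'E'
from h import *
w,d,m=snap("wrist");o=get_obs();print(o['tool_pos'].round(4),o['ee_rot'].round(4),o['wrist_force'].round(1),o['time'])
C=cloud(d,m);u=np.arange(640)[None]+0*d
x,y,z=[C[...,i] for i in range(3)];T=o['tool_pos'];r0=np.hypot(x-T[0],y-T[1])
up=.011+T[2]  # collar mid height if gripped at grasp point
zc=z[(r0>.0145)&(r0<.022)&(x>T[0])&(z>up-.004)&(z<up+.02)];print("collar top z",len(zc),np.median(zc).round(4),np.percentile(zc,[10,90]).round(4))
M=(abs(z-.159)<.003)&(r0<.018);P=C[M];print("shaft top z",M.sum(),np.median(P[:,2]).round(4),"cy",((P[:,1].min()+P[:,1].max())/2).round(4))
b=np.round(P[:,1]/.001).astype(int);cy=(P[:,1].min()+P[:,1].max())/2
q=np.array([(k*.001,P[b==k,0].max()) for k in np.unique(b) if abs(k*.001-cy)<.007]);c=np.polyfit(*q.T,1);print("flat yaw deg",-np.degrees(c[0]).round(2),"flat x",np.polyval(c,cy).round(4))
M=(r0>.0245)&(r0<.037)&(x>T[0]+.015)&(abs(y-T[1])<.012)&(abs(z-up)<.0085)
for lo in (24.5,27,29.5,32,34):
    s=M&((x-T[0])*1000>=lo)&((x-T[0])*1000<lo+2.5)
    if s.sum()>3: print("screw",lo,s.sum(),"y mid",((y[s].min()+y[s].max())/2).round(4),np.median(y[s]).round(4),z[s].max().round(4))
M=(abs(z-.105)<.003)&(x>T[0]+.044)&(x<T[0]+.069)&(abs(y-T[1])<.014)
for lo in (46,52,58,64):
    s=M&((x-T[0])*1000>=lo)&((x-T[0])*1000<lo+5)
    if s.sum()>3: print("ptr",lo,s.sum(),((y[s].min()+y[s].max())/2).round(4))
E
python3 meas.py
```

```text
[ 0.5304 -0.1447  0.1093] [ 3.1407e+00 -7.0000e-04 -4.5000e-03] [-0.1 -1.  -1.2] 13.3
collar top z 1812 0.1293 [0.1284 0.1301]
shaft top z 1994 0.1594 cy -0.1451
flat yaw deg -0.73 flat x 0.5381
screw 24.5 78 y mid -0.1446 -0.1449 0.1229
screw 27 77 y mid -0.1446 -0.1444 0.1235
screw 29.5 78 y mid -0.1449 -0.1449 0.1243
screw 32 144 y mid -0.1449 -0.1454 0.1256
screw 34 138 y mid -0.1449 -0.1449 0.1249
ptr 46 34 -0.145
ptr 52 144 -0.145
ptr 58 257 -0.1451
ptr 64 365 -0.1453
```

Emit:
{"op": "step_arm", "data": {"steps": [{"jaw": 0, "tx": 0.0008, "ty": 0.0003, "tz": -0.006, "ax": 0, "ay": 0, "az": 0}, {"jaw": 0, "tx": 0.0008, "ty": 0.0003, "tz": -0.013, "ax": 0, "ay": 0, "az": 0}, {"jaw": 0, "tx": 0.0008, "ty": 0.0003, "tz": -0.02, "ax": 0, "ay": 0, "az": 0}, {"jaw": 0, "tx": 0.0008, "ty": 0.0003, "tz": -0.026, "ax": 0, "ay": 0, "az": 0}, {"jaw": 0, "tx": 0.0008, "ty": 0.0003, "tz": -0.03, "ax": 0, "ay": 0, "az": 0}, {"jaw": 0, "tx": 0.0008, "ty": 0.0003, "tz": -0.03, "ax": 0, "ay": 0, "az": 0}, {"jaw": 0, "tx": 0.0008, "ty": 0.0003, "tz": -0.03, "ax": 0, "ay": 0, "az": 0}]}}

```text
time: 14.0
tool_pos: [0.5311, -0.145, 0.1394]
ee_rot: [3.141, -0.001, -0.005]
wrist_force: [0.5, 0.2, -1.4]
width: 0.0458
```

```bash
python3 meas.py; python3 - <<'E'
from h import *
w,d,m=snap("wrist");np.savez("w4.npz",w=w,d=d,K=m["intrinsics"],o=m["origin"],R=R_of(m))
save("w4",cv2.resize(w[150:450,200:450],(600,720))[:600])
C=cloud(d,m);T=get_obs()['tool_pos']
# profile along x through axis
M=(abs(C[...,1]-T[1])<.003);x=(C[...,0]-T[0])*1000
for k in range(-14,26,1):
    s=M&(x>=k)&(x<k+1)&(C[...,2]>.1)
    if s.sum()>2: print(k,s.sum(),C[...,2][s].max().round(4),np.median(C[...,2][s]).round(4),end=" | ")
E
```

```text
[ 0.531  -0.1449  0.1391] [ 3.1409e+00 -2.0000e-04 -4.5000e-03] [ 0.4 -0.4 -1.5] 14.05
collar top z 1835 0.159 [0.1581 0.1598]
shaft top z 3410 0.1589 cy -0.145
flat yaw deg 1.0 flat x 0.5483
screw 24.5 75 y mid -0.1448 -0.1446 0.1529
screw 27 79 y mid -0.1448 -0.1446 0.1532
screw 29.5 86 y mid -0.1451 -0.1451 0.1543
screw 32 136 y mid -0.1451 -0.1451 0.1546
screw 34 138 y mid -0.1451 -0.1449 0.1546
ptr 46 34 -0.1449
ptr 52 119 -0.145
ptr 58 204 -0.145
ptr 64 219 -0.1451
-14 46 0.1601 0.1578 | -13 15 0.1596 0.1574 | -11 18 0.1599 0.1589 | -10 22 0.1604 0.1591 | -9 23 0.1604 0.159 | -8 21 0.1605 0.1592 | -7 29 0.1608 0.1592 | -6 23 0.1599 0.1592 | -5 20 0.1597 0.1591 | -4 26 0.1602 0.1595 | -3 21 0.1601 0.1592 | -2 26 0.1604 0.1592 | -1 25 0.1602 0.1593 | 0 27 0.16 0.1591 | 1 26 0.16 0.159 | 2 20 0.1602 0.1593 | 3 25 0.1607 0.1591 | 4 25 0.1613 0.1592 | 5 33 0.1605 0.1588 | 6 157 0.1602 0.1528 | 7 5 0.1608 0.1555 | 12 3 0.1578 0.1576 | 13 22 0.1596 0.1585 | 14 24 0.1596 0.1586 | 15 25 0.1599 0.1589 | 16 25 0.1597 0.1587 | 17 59 0.2569 0.2538 | 18 300 0.2579 0.2558 | 19 169 0.2583 0.2565 | 20 33 0.259 0.159 | 21 76 0.2626 0.245 | 22 365 0.2638 0.2617 | 23 292 0.2646 0.2623 | 24 144 0.2649 0.2463 | 25 164 0.2481 0.246 |
```

View pics/w4.png

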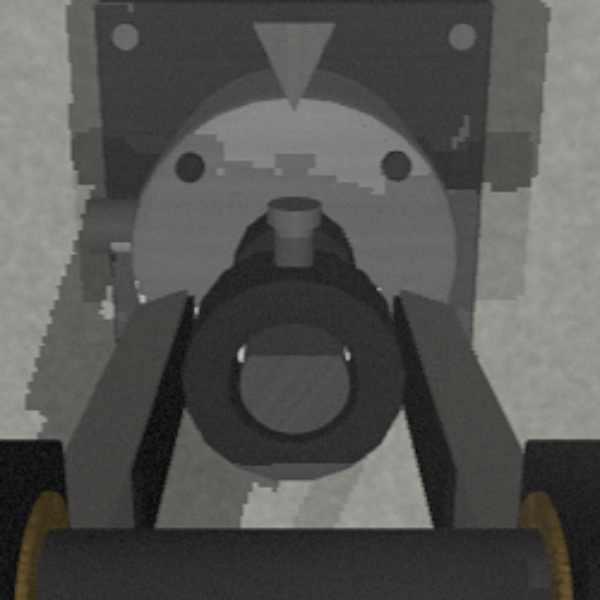

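Emit:
{"op": "step_arm", "data": {"steps": [{"jaw": 0, "tx": 0, "ty": 0, "tz": -0.0003, "ax": 0, "ay": 0, "az": 0}, {"jaw": 0, "tx": 0, "ty": 0, "tz": -0.0003, "ax": 0, "ay": 0, "az": 0}, {"jaw": 0, "tx": 0, "ty": 0, "tz": -0.0003, "ax": 0, "ay": 0, "az": 0}]}}

```text
time: 14.4
tool_pos: [0.5308, -0.1449, 0.139]
ee_rot: [3.141, 0.0, -0.005]
wrist_force: [0.7, 0.2, -2.5]
width: 0.0461
```

```bash
python3 - <<'E'
from h import *
for k in range(5):
    w,d,m=snap("wrist");o=get_obs();C=cloud(d,m);T=np.array([.5308,-.145]);P=C[...,:2]-T;z=C[...,2];r=np.hypot(P[...,0],P[...,1])
    S=(r<.0112)&(abs(z-.159)<.0025)&(P[...,0]<.0085);R=(r>.0145)&(r<.0215)&(abs(z-.159)<.003)
    Q=P[S];b=np.round(Q[:,1]*1000).astype(int);q=np.array([(k,1000*np.percentile(Q[b==k,0],97)) for k in np.unique(b) if abs(k)<=6]);c=np.polyfit(*q.T,1)
    print(o['tool_pos'].round(4),"shaft",np.median(z[S]).round(4),"collar",np.median(z[R]).round(4),"flat yaw",-np.degrees(np.arctan(c[0])).round(2),c[1].round(2),o['wrist_force'].round(1),o['time'])
t,dt,mt=snap("top");C=cloud(dt,mt);z=C[...,2];M=np.zeros((480,640),bool);M[118:260,140:256]=1;M&=(abs(z-.201)<.006)
print("door",cv2.minAreaRect(C[M][:,:2].astype(np.float32)*1000))
E
```

```text
[ 0.5308 -0.1449  0.1391] shaft 0.1593 collar 0.1591 flat yaw -0.99 6.74 [ 0.3 -0.  -1.4] 14.45
[ 0.5309 -0.1449  0.1391] shaft 0.1593 collar 0.1591 flat yaw -1.03 6.82 [ 0.2 -1.2 -1.2] 14.5
[ 0.5309 -0.1449  0.1391] shaft 0.1593 collar 0.1592 flat yaw -0.22 6.77 [ 0.2  0.3 -0.6] 14.55
[ 0.5309 -0.1449  0.1392] shaft 0.1593 collar 0.1592 flat yaw 0.08 6.72 [ 0.7 -0.2 -1.7] 14.6
[ 0.5309 -0.1449  0.1392] shaft 0.1593 collar 0.1592 flat yaw -0.85 6.65 [ 0.1 -0.2 -1.6] 14.65
door ((646.5908203125, 232.80421447753906), (132.27069091796875, 180.850830078125), 9.044342994689941)
```

Everything reads within tolerance, so I'm handing in.

```bash
python3 -c "
from bench import *
print(close_job())"
```

```text
the job is handed in; nothing more can be done
None
```

The job is handed in at 14.65 s robot time, with the arm still gripping the raised collar.

- **Door:** I pushed it until it stopped hard at about 24 N, well past the 7 N catch. In the last top view the cabinet and door together measured 132 x 181 mm, against about 130 x 180 expected shut.
- **Shaft:** The fingers felt 17.0–17.1 mm across, which means they were on the flat. I turned it about 44° to the pointer. The last readings of the flat's direction ran from -1.0° to +0.1°, against a pump direction of about -0.3°. The depth readings are noisy by about 1°, and one earlier +1.0° reading came from a flawed mask that took in part of the collar.
- **Collar:** I gripped it at 46 mm, turned it about 33° and lifted it 30 mm. Its top reads 159.1–159.2 mm and the shaft's end 159.3 mm. The screw, the flat and the pointer line up within about 1°. The wrist carries roughly the collar's own weight.

No contact with the other loose parts was felt or intended, but I did not re-measure their positions at the end.

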